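# Slide a flush shutter open and seat a test token

### The arm

A 6-joint arm with a two-finger parallel gripper is mounted at the origin on the work surface. World frame = base frame: x ahead of the robot, y to its left, z up, the work surface at z = 0. Lengths are in m, angles in rad, forces in N, time in s.
With the tool pointing down it reaches from about 0.25 to 0.775 m from the base axis. Payload 4 kg.
Tool frame: the origin (TCP) lies between the finger pads; the fingertips stand 22 mm ahead of it and the grasp point (between the pads) lies 3 mm ahead of it; x points along the fingers, y is the direction in which the jaws open and shut, and the axes are right-handed (so a half turn about x gives the same grasp; the last joint's range is limited). The gripper opens to 85 mm and grips with 20 to 120 N. Pads are 22 mm wide; open, the fingers measure 114 mm over their backs; the gripper's body (76 mm by 85 mm) begins 54 mm behind the grasp point. The pads swing forward as they close: fully open they stand 13 mm farther back than shut.
Start: joints at [1.164, 0.087, 1.371, -0, 1.684, -0.103], TCP at [0.165, 0.525, 0.231] pointing down, gripper open.
Joint ranges: [-3.1, 3.1], [-0.76, 2.03], [0.27, 2.55], [-1.08, 4.22], [0.17, 2.65], [-2.57, 2.57]. Speed limits (rad/s): [2.79, 2.79, 3.14, 3.14, 3.14, 3.14].

### API

Orientations are given as [roll, pitch, yaw] about the fixed x, y, z axes, in that order (R = Rz(yaw) Ry(pitch) Rx(roll)).
In Python, from bench import arm gives the robot as it stands.
- The arm moves only by the shell command python3 -m jog 'ROWS' [OPENING] [FORCE]. ROWS is JSON, a list of rows, each a list of 2 entries, a list of its own where there are three numbers: the shift along the tool's x, y, z in cm, then the turn, a rotation vector about the tool's x, y, z in rad. A call has 1 to 12 rows; each row is the pose to reach, as a shift and turn from the pose commanded when the call began, along the tool's axes at that moment; what a row does not reach only later rows make up. A row lasts 1/12 s, in which the tool goes at most 41.7 mm and 7.16 degrees, less where a joint would pass 70% of its speed; a pose out of reach is approached as far as the arm can. A call with a gripper value outside its range is refused whole. OPENING is the gripper command: -1 is shut, 1 is fully open, values between are in proportion, set as the call begins (- or left out, the last holds). The fingers move at their own pace and stop on an object; FORCE is the grip in N (left out, the last holds). Time passes only in rows, so rows that repeat a pose let the fingers close. It gives the time, the measured TCP pose, the force and the opening at its end, in the units of the state.
- arm.read_state(): the state, without advancing time (a new reading comes with each control period).
- arm.capture(name): name is "side" or "top" or "wrist"; returns the picture (400x640x3 uint8, red, green, blue); there is no depth.
- arm.calibration(name): a dict with "vfov" (degrees; the focal length in pixels is half the picture's height over the tangent of half this angle, whatever the lens; pixels are square), "cx", "cy" (the principal point, pixels), "dist" ([k1, k2, p1, p2, k3] as OpenCV has them; the pictures are not rectified), "position" and "rotation" of the camera in the world. Camera axes: x right, y down, z forward; pixel columns grow to the right and rows downward; lengths in m; the calibration is good to about 2 mm. A picture is of the moment at which its call begins: read the wrist's pose just before it. calibration takes no time and is no camera call; for the wrist camera it gives the pose at the moment of the call.
- arm.finish_job(): hands the job in, once; it reports no verdict.
Trained networks look in the newest picture that a camera, given by its name, has taken for a name from the list of things; names that differ only in an ending like _2 or _b are one class to them, and where a whole thing is asked for, a point or a joint stands for the part that bears it (a point fixed in the world has none). Each returns a list of dicts, best first, with "score" (0 to 1); they miss things now and then, are a little off and sometimes report something else, mostly with a low value. They report only what shows in the picture. A call takes as long as a camera call. They do not tell look-alikes from the thing itself.
- arm.search_frame(target, camera): "location" ([column, row] in pixels, amid what is visible of it).
- arm.mark_of(target, camera): "location" ([column, row] in pixels: a listed point, or the origin of a listed thing).
The state is a dict: "t": time; "joints": joint angles; "joint_velocities": joint speeds; "effort": joint torques, N m; "position": TCP position; "ee_rot": TCP orientation; "force": force on the tool from outside, world axes, zero at the start; "ft_torque": the same for the moment, N m; "opening": finger opening in m.
Only numpy, scipy, OpenCV 4.12 (cv2) and the standard library are available. Lean on these libraries where they do the work, as an engineer would, in place of code of your own. Each camera call takes 0.05 s, during which the arm holds its last target. There are 200 camera calls.

### The job

Slide the flush, handle-less metal shutter of the coin tube cabinet fully open by pressing down on it and dragging it, then set the copper test token from the black stand flat and centred on the round sensor post in the well that the shutter uncovers. Press gently: the gripper must never push on the cabinet or its shutter with more than 18 N. Leave the shutter open and the other things on the counter where they are.

Things in the scene. Friction and masses are not known exactly. Their poses are not given: they have to be found in the camera images.
- cabinet: Clear acrylic coin tube cabinet with black rim, lying on its back, fixed: 114 (x) x 252 (y) x 62 (z) mm; origin at the centre of its underside, z up. Inside the rim the opening is 90 x 240 mm. Its -y half is a well (floor 8 mm above the worktop) covered by the closed shutter; its +y half is a black deck (38 mm above the worktop) over which the shutter slides to open.
- shutter (a joint): Travel of the shutter along the cabinet's +y, m: 0 closed (over the well), 0.12 fully open (stop). A bare metal plate without handle, 88 (x) x 118 (y) x 5 mm, sunk in the opening, on leaf springs: it sinks about 1 mm per 9 N pressed. Its drag is about 5 to 6 N; press with about 10 N so that the fingertips do not slip. It stays where it is left.
- closed_point (a point): Point on the cabinet above the middle of the closed shutter, level with the rim's top, 62 mm above the worktop; cabinet axes. The track hangs on adjusting screws set differently on every unit: the unpressed metal lies anywhere from 0 to 15 mm below the rim here, and rises or falls evenly by up to 7.5 mm on the way to open. This is not measured: feel for it and keep feeling.
- open_point (a point): Point on the cabinet above the middle of the fully open shutter, level with the rim's top, 120 mm along the cabinet's +y from closed_point. The unpressed metal lies 0 to 15 mm below the rim here.
- seat (a point): Centre of the top of the sensor post, black with a brass face, 26 mm across, 28 mm tall on the well's floor; top 36 mm above the worktop, 26 mm below the rim. From its axis it is 45 mm to the walls on the x sides, 58 mm to the end wall and, with the shutter open, 62 mm to the shutter.
- token_mid (a point): Centre (half-way up) of the copper test token, a disc 30 mm across and 6 mm thick, 35 g, z its axis. It lies flat on the stand.
- stand: Black rubber stand, fixed: foot 56 mm across and 4 mm high, post 20 mm across, top 24 mm above the worktop. Origin at the centre of its underside.
- tray: Yellow fixed tray 75 x 130 x 18 mm with three spare copper tokens, not needed. Origin at the centre of its underside.
- faceplate: Silver die-cast changer faceplate, 120 x 75 x 16 mm, loose; leave alone. Origin at the centre of its underside.
- cashlid: Blue plastic cashbox lid, 150 x 110 x 26 mm, loose; leave alone. Origin at the centre of its underside.
- puller: Chrome spring loop puller, 141 mm long along x, 12 mm thick, loose; leave alone. Origin under the middle of its shaft.
Not all that is in view belongs to the job. Leave any red or turquoise look-alike of the part that bears token_mid alone.

How it is judged:
By the outcome, as a careful person would: the job done as asked, in the order asked, and still so for the second after the job is handed in, with the robot touching nothing.
It also fails if it takes over 64 s, if anything falls off the work surface, if the arm or the gripper's body presses on something with over 40 N, if the wrist force passes 120 N, or if a joint passes its speed limit or range.

## Working session

There is one attempt and no reset: what is moved stays moved. The work goes in short steps, Python scripts to look and compute and a shell command to move; the robot and the scene stay as the last step left them, time stands still between calls to the robot, and variables do not carry over. Pictures are saved under pics/ and viewed, about 8 in all and at most 12, crops included, and the job is handed in when it is done.

```bash
mkdir -p pics; ls; cat > h.py <<'E'
import numpy as np, cv2
from scipy.spatial.transform import Rotation as R
from bench import arm
def K(c):
    f=200/np.tan(np.radians(c['vfov'])/2)
    return np.array([[f,0,c['cx']],[0,f,c['cy']],[0,0,1.]])
def rot(c):
    r=np.array(c['rotation'],float)
    return r if r.shape==(3,3) else R.from_euler('xyz',r).as_matrix() if r.size==3 else R.from_quat(r).as_matrix()
def ray(c,px):
    u=cv2.undistortPoints(np.array([[px]],float),K(c),np.array(c['dist'],float))[0,0]
    return np.array(c['position']),rot(c)@np.array([u[0],u[1],1])
def at(c,px,z):
    o,d=ray(c,px); return o+d*(z-o[2])/d[2]
def proj(c,P):
    r=rot(c).T; q=cv2.projectPoints(np.atleast_2d(P).astype(float),cv2.Rodrigues(r)[0],-r@np.array(c['position']),K(c),np.array(c['dist'],float))[0]
    return q[:,0]
def snap(n,f):
    c=arm.calibration(n); im=arm.capture(n); cv2.imwrite('pics/'+f,im[:,:,::-1]); return c,im
E
python3 - <<'E'
from h import *
s=arm.read_state(); print({k:np.round(v,3) for k,v in s.items()})
Z=dict(cabinet=0,closed_point=.062,open_point=.062,seat=.036,token_mid=.027,stand=0)
for n in('top','side'):
    c,im=snap(n,n+'0.png'); print(n,c)
    for k,z in Z.items():
        for d in arm.mark_of(k,n)[:3]: print(k,np.round(d['score'],2),np.round(d['location'],1),np.round(at(c,d['location'],z)[:2],4))
E
```

```text
pics
{'t': np.float64(0.0), 'joints': array([ 1.164,  0.088,  1.372,  0.   ,  1.684, -0.103]), 'joint_velocities': array([-0.001,  0.002, -0.001,  0.001,  0.   ,  0.001]), 'effort': array([ 1.0000e-03, -3.5185e+01, -3.1328e+01,  0.0000e+00,  1.1000e-02,
       -0.0000e+00]), 'position': array([0.164, 0.524, 0.23 ]), 'ee_rot': array([-1.683,  1.568, -1.987]), 'force': array([ 0.381, -0.776, -0.273]), 'ft_torque': array([-0.012, -0.042,  0.055]), 'opening': np.float64(0.085)}
top {'vfov': 49.24029175521125, 'cx': 318.7642172699606, 'cy': 201.80041259013598, 'dist': array([-0.09738846,  0.        ,  0.        ,  0.        ,  0.        ]), 'position': array([0.53430943, 0.04844413, 1.15131184]), 'rotation': array([-3.07731374,  0.00569615, -1.57974192])}
cabinet 0.9 [309.9 220.2] [0.5601 0.0782]
cabinet 0.45 [334.3 228. ] [0.5389 0.014 ]
closed_point 0.58 [337.2 228.4] [0.5376 0.0087]
open_point 0.8 [288.3 219.4] [0.5611 0.1305]
seat 0.66 [334.5 227.4] [0.5403 0.0146]
token_mid 0.5 [434.5 185.7] [ 0.6459 -0.2473]
token_mid 0.45 [451.4 218.4] [ 0.5604 -0.2896]
stand 0.64 [336.5 226.1] [0.5439 0.0082]
stand 0.56 [441.7 219. ] [ 0.5597 -0.2715]
side {'vfov': 42.23284060560107, 'cx': 316.84083247739625, 'cy': 195.9732603331363, 'dist': array([-0.00959222,  0.        ,  0.        ,  0.        ,  0.        ]), 'position': array([ 0.16443668, -0.76389691,  0.81129213]), 'rotation': array([-2.2455153 , -0.01607099, -0.48496609])}
cabinet 0.62 [290.4 222.2] [0.547  0.0678]
closed_point 0.68 [297.1 217.3] [0.5379 0.0123]
closed_point 0.68 [377.1 324.8] [ 0.5369 -0.3119]
open_point 0.57 [284.3 185.6] [0.5611 0.1287]
seat 0.86 [299.3 226.4] [0.5417 0.0092]
token_mid 0.76 [377.2 321.7] [ 0.5583 -0.285 ]
token_mid 0.63 [335.6 306.8] [ 0.5064 -0.219 ]
token_mid 0.54 [409.  309.7] [ 0.628 -0.289]
stand 0.89 [374.1 328.1] [ 0.5584 -0.2784]
```

View pics/top0.png

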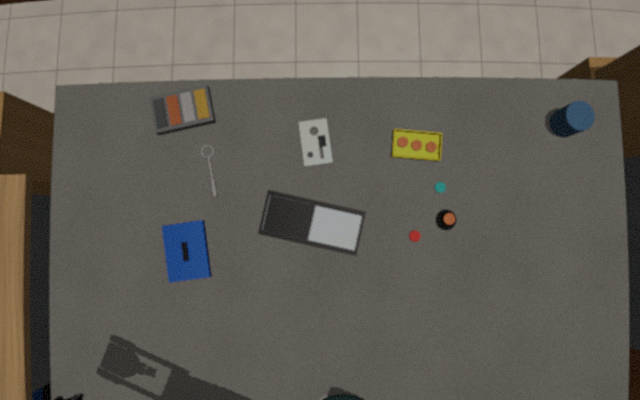

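View pics/side0.png

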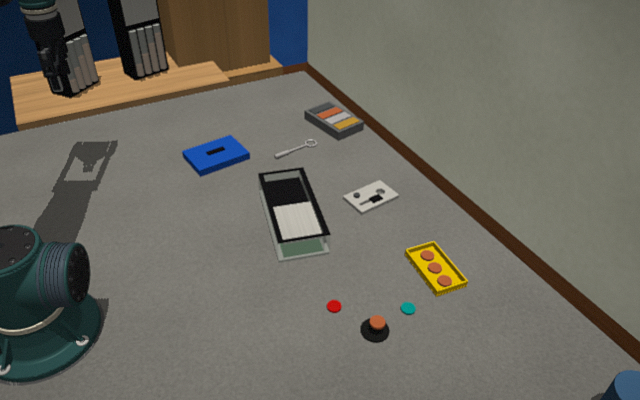

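```bash
cat >> h.py <<'E'
def todo(P,yaw_y,down=True):
    """shift (cm) & rotvec in current tool axes to put TCP at P, pointing down, tool y along world angle yaw_y"""
    s=arm.read_state(); A=R.from_euler('xyz',s['ee_rot']).as_matrix()
    best=None
    for a in(yaw_y,yaw_y+np.pi):
        x=np.array([0,0,-1.]);y=np.array([np.cos(a),np.sin(a),0]);B=np.c_[x,y,np.cross(x,y)]
        rv=R.from_matrix(A.T@B).as_rotvec()
        print('P',np.round(s['position'],4),'shift',np.round(A.T@(np.array(P)-s['position'])*100,2),'turn',np.round(rv,4))
    return A
E
python3 - <<'E'
from h import *
a=np.arctan2(.120,.023); print(a)
A=todo([.549,.07,.25],a); print(A.round(3))
c=arm.calibration('wrist'); print(c, A.T@(np.array(c['position'])-arm.read_state()['position']), (A.T@rot(c)).round(3))
E
```

```text
1.381426276819052
P [0.1645 0.5248 0.231 ] shift [ -1.91 -31.9   50.29] turn [-1.144e-01  0.000e+00 -1.000e-04]
P [0.1645 0.5248 0.231 ] shift [ -1.91 -31.9   50.29] turn [ 3.0272e+00 -2.0000e-04 -1.0000e-04]
[[ 0.     0.299  0.954]
 [ 0.     0.954 -0.299]
 [-1.     0.     0.   ]]
{'vfov': 58.95062070118205, 'cx': 315.31137674195253, 'cy': 205.63235660571974, 'dist': array([-0.06677133,  0.        ,  0.        ,  0.        ,  0.        ]), 'position': array([0.09654164, 0.54644294, 0.37326861]), 'rotation': array([2.85955031e+00, 2.28373869e-04, 1.26638877e+00])} [-0.1423037   0.00030668 -0.07132925] [[ 0.    -0.278  0.96 ]
 [ 1.    -0.    -0.001]
 [ 0.001  0.96   0.278]]
```

```bash
python3 -m jog '[[[-0.5,-8,12.6],[-0.05,0,0]],[[-1,-16,25],[-0.114,0,0]],[[-1,-16,25],[-0.114,0,0]],[[-1,-16,25],[-0.114,0,0]],[[-1,-16,25],[-0.114,0,0]],[[-1,-16,25],[-0.114,0,0]],[[-1,-16,25],[-0.114,0,0]],[[-1,-16,25],[-0.114,0,0]],[[-1,-16,25],[-0.114,0,0]]]' -1 30
python3 - <<'E'
from h import *
todo([.549,.07,.25],1.381)
E
```

```text
t: 1.45
position: [0.3568, 0.2956, 0.2412]
ee_rot: [0.63, 1.57, 0.435]
force: [-0.6, 0.4, 0.1]
opening: 0.0001
P [0.3568 0.2956 0.2412] shift [ -0.88 -18.4   23.23] turn [-0.0052  0.0006 -0.0004]
P [0.3568 0.2956 0.2412] shift [ -0.88 -18.4   23.23] turn [ 3.1363e+00 -6.0000e-04 -9.0000e-04]
```

```bash
python3 -m jog '[[[-0.9,-18.4,23.2],[0,0,0]],[[-0.9,-18.4,23.2],[0,0,0]],[[-0.9,-18.4,23.2],[0,0,0]],[[-0.9,-18.4,23.2],[0,0,0]],[[-0.9,-18.4,23.2],[0,0,0]],[[-0.9,-18.4,23.2],[0,0,0]],[[-0.9,-18.4,23.2],[0,0,0]],[[-0.9,-18.4,23.2],[0,0,0]],[[-0.9,-18.4,23.2],[0,0,0]],[[-0.9,-18.4,23.2],[0,0,0]]]'
python3 - <<'E'
from h import *
c,im=snap('wrist','w1.png')
for k,z in dict(cabinet=0,closed_point=.062,open_point=.062,token_mid=.027).items():
    for d in arm.mark_of(k,'wrist')[:2]: print(k,np.round(d['score'],2),np.round(d['location'],1),np.round(at(c,d['location'],z)[:2],4))
E
```

```text
t: 2.28
position: [0.5479, 0.0744, 0.2495]
ee_rot: [2.599, 1.569, 2.411]
force: [-0.4, -0.0, -0.1]
opening: -0.0001
cabinet 0.74 [315.3 174.7] [0.5535 0.0738]
closed_point 0.97 [249.3 183.6] [0.5381 0.0125]
open_point 0.88 [375.9 188.6] [0.5658 0.1306]
token_mid 0.9 [ 69.3 292.3] [ 0.6323 -0.2431]
token_mid 0.68 [ 18.3 240.5] [ 0.5577 -0.2801]
```

View pics/w1.png

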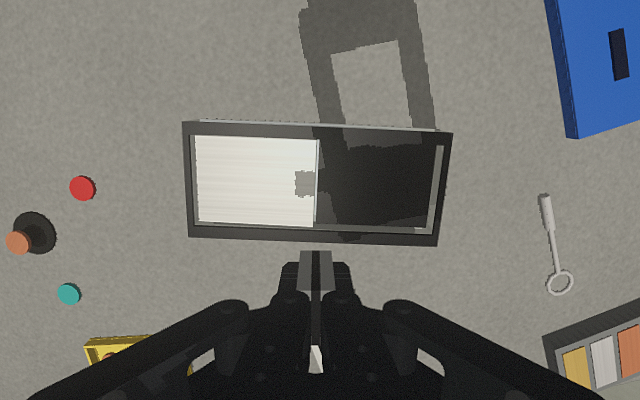

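```bash
python3 - <<'E'
from h import *
c=arm.calibration('wrist')
# outer rim top corners
P=np.array([at(c,p,.062)[:2] for p in [(182,122),(452,133),(437,246),(189,237)]]); print(P.round(4))
L=np.array([[-57,-126],[-57,126],[57,126],[57,-126]])/1000
m=P.mean(0); H=L.T@(P-m); U,S,V=np.linalg.svd(H); Q=V.T@U.T; yaw=np.arctan2(Q[1,0],Q[0,0])
print('centre',m.round(4),'yaw',yaw,'resid',((P-m)-(L@Q.T)).round(4))
for y in(-.06,.06): print((m+Q@[0,y]).round(4))
print(todo(list(m+Q@[0,-.06])+[.09],yaw+np.pi/2))
E
```

```text
[[ 0.47   -0.0355]
 [ 0.5265  0.2082]
 [ 0.6368  0.1836]
 [ 0.5804 -0.061 ]]
centre [0.5534 0.0738] yaw -0.22658223296169858 resid [[ 0.0004  0.0006]
 [ 0.0003 -0.0012]
 [-0.0004 -0.0002]
 [-0.0003  0.0008]]
[0.5399 0.0153]
[0.5669 0.1323]
P [0.5476 0.0745 0.2503] shift [16.03 -5.96  0.34] turn [ 0.0393  0.0004 -0.0005]
P [0.5476 0.0745 0.2503] shift [16.03 -5.96  0.34] turn [-3.1023e+00  8.0000e-04  7.0000e-04]
[[ 5.39333378e-04  1.86234061e-01  9.82505259e-01]
 [ 3.88142653e-04  9.82505289e-01 -1.86234280e-01]
 [-9.99999779e-01  4.81794561e-04  4.57612514e-04]]
```

```bash
python3 -m jog '[[[3,-3,0.2],[0.039,0,0]],[[6.5,-6,0.3],[0.039,0,0]],[[10,-6,0.3],[0.039,0,0]],[[13,-6,0.3],[0.039,0,0]],[[15,-6,0.3],[0.039,0,0]],[[15.5,-6,0.3],[0.039,0,0]],[[15.5,-6,0.3],[0.039,0,0]],[[15.5,-6,0.3],[0.039,0,0]]]'
python3 - <<'E'
from h import *
todo([.5399,.0153,.086],-.2266+np.pi/2)
for i in range(4): print(arm.read_state()['force'].round(2))
E
```

```text
t: 3.2
position: [0.5407, 0.014, 0.0964]
ee_rot: [0.217, 1.569, -0.011]
force: [0.4, 0.6, 0.7]
opening: -0.0005
P [0.5407 0.014  0.0964] shift [ 1.04  0.11 -0.11] turn [-0.0013  0.0021 -0.0005]
P [0.5407 0.014  0.0964] shift [ 1.04  0.11 -0.11] turn [ 3.1403e+00 -7.0000e-04 -3.4000e-03]
[0.39 0.6  0.68]
[0.39 0.6  0.68]
[0.39 0.6  0.68]
[0.39 0.6  0.68]
```

```bash
cat > g.sh <<'E'
# guard: show z and force of a jog report; fail once upward force exceeds $1
g(){ tr -d '[],' | awk -v m=$1 '/^t:/{t=$2}/^pos/{p=$2" "$3" "$4}/^force/{print t,p,"F",$2,$3,$4; r=($4>m)}END{exit r}'; }
E
. ./g.sh
python3 -m jog '[[[0.5,0.1,-0.1],[0,0,0]],[[0.95,0.1,-0.1],[0,0,0]],[[0.95,0.1,-0.1],[0,0,0]],[[0.95,0.1,-0.1],[0,0,0]]]' | g 3 &&
python3 -m jog '[[[0.08,0,0],[0,0,0]],[[0.08,0,0],[0,0,0]]]' | g 3 &&
python3 -m jog '[[[0.08,0,0],[0,0,0]],[[0.08,0,0],[0,0,0]]]' | g 3 &&
python3 -m jog '[[[0.08,0,0],[0,0,0]],[[0.08,0,0],[0,0,0]]]' | g 3 &&
python3 -m jog '[[[0.08,0,0],[0,0,0]],[[0.08,0,0],[0,0,0]]]' | g 3 &&
python3 -m jog '[[[0.08,0,0],[0,0,0]],[[0.08,0,0],[0,0,0]]]' | g 3 &&
python3 -m jog '[[[0.08,0,0],[0,0,0]],[[0.08,0,0],[0,0,0]]]' | g 3 &&
python3 -m jog '[[[0.08,0,0],[0,0,0]],[[0.08,0,0],[0,0,0]]]' | g 3 &&
python3 -m jog '[[[0.08,0,0],[0,0,0]],[[0.08,0,0],[0,0,0]]]' | g 3
```

```text
3.53 0.5394 0.0147 0.0858 F -0.0 0.2 -0.5
3.7 0.5394 0.0146 0.0848 F 0.9 -0.3 -0.2
3.87 0.5392 0.0146 0.0838 F 1.0 0.3 -0.2
4.03 0.5391 0.0146 0.0828 F 0.1 -0.3 0.2
4.2 0.5391 0.0146 0.082 F 0.7 -0.5 0.4
4.37 0.5391 0.0146 0.0812 F 0.4 0.4 0.0
4.53 0.5392 0.0147 0.0804 F -0.2 -0.2 -0.1
4.7 0.5392 0.0146 0.0797 F -0.5 0.5 -0.4
4.87 0.5392 0.0146 0.0788 F -0.3 0.6 -0.1
```

```bash
. ./g.sh
python3 -m jog '[[[0.08,0,0],[0,0,0]],[[0.08,0,0],[0,0,0]]]' | g 3 &&
python3 -m jog '[[[0.08,0,0],[0,0,0]],[[0.08,0,0],[0,0,0]]]' | g 3 &&
python3 -m jog '[[[0.08,0,0],[0,0,0]],[[0.08,0,0],[0,0,0]]]' | g 3 &&
python3 -m jog '[[[0.08,0,0],[0,0,0]],[[0.08,0,0],[0,0,0]]]' | g 3 &&
python3 -m jog '[[[0.08,0,0],[0,0,0]],[[0.08,0,0],[0,0,0]]]' | g 3 &&
python3 -m jog '[[[0.08,0,0],[0,0,0]],[[0.08,0,0],[0,0,0]]]' | g 3 &&
python3 -m jog '[[[0.08,0,0],[0,0,0]],[[0.08,0,0],[0,0,0]]]' | g 3 &&
python3 -m jog '[[[0.08,0,0],[0,0,0]],[[0.08,0,0],[0,0,0]]]' | g 3 &&
python3 -m jog '[[[0.08,0,0],[0,0,0]],[[0.08,0,0],[0,0,0]]]' | g 3 &&
python3 -m jog '[[[0.08,0,0],[0,0,0]],[[0.08,0,0],[0,0,0]]]' | g 3 &&
python3 -m jog '[[[0.08,0,0],[0,0,0]],[[0.08,0,0],[0,0,0]]]' | g 3 &&
python3 -m jog '[[[0.08,0,0],[0,0,0]],[[0.08,0,0],[0,0,0]]]' | g 3
```

```text
5.03 0.5391 0.0146 0.0781 F -0.1 -0.5 -0.1
5.2 0.5392 0.0146 0.0773 F 0.3 0.2 -0.1
5.37 0.5392 0.0146 0.0765 F 0.1 0.1 0.2
5.53 0.5391 0.0146 0.0756 F 0.5 -0.3 0.1
5.7 0.5392 0.0146 0.0749 F 0.2 0.4 -0.1
5.87 0.5391 0.0147 0.0741 F 0.6 -0.5 -0.1
6.03 0.5392 0.0146 0.0733 F -0.4 -0.4 -0.3
6.2 0.5392 0.0146 0.0725 F 0.2 0.5 -0.0
6.37 0.5391 0.0146 0.0716 F -0.3 -0.6 0.2
6.53 0.5391 0.0146 0.0708 F 0.1 0.6 0.1
6.7 0.5391 0.0147 0.0701 F 0.1 -0.6 -0.2
6.87 0.5392 0.0146 0.0692 F 1.0 -0.3 0.1
```

```bash
. ./g.sh
python3 -m jog '[[[0.06,0,0],[0,0,0]],[[0.06,0,0],[0,0,0]]]' | g 3 &&
python3 -m jog '[[[0.06,0,0],[0,0,0]],[[0.06,0,0],[0,0,0]]]' | g 3 &&
python3 -m jog '[[[0.06,0,0],[0,0,0]],[[0.06,0,0],[0,0,0]]]' | g 3 &&
python3 -m jog '[[[0.06,0,0],[0,0,0]],[[0.06,0,0],[0,0,0]]]' | g 3 &&
python3 -m jog '[[[0.06,0,0],[0,0,0]],[[0.06,0,0],[0,0,0]]]' | g 3 &&
python3 -m jog '[[[0.06,0,0],[0,0,0]],[[0.06,0,0],[0,0,0]]]' | g 3
```

```text
7.03 0.5392 0.0146 0.0687 F 0.2 -0.5 -0.4
7.2 0.5392 0.0146 0.0681 F 0.3 0.7 -0.0
7.37 0.5392 0.0146 0.0675 F 0.2 -0.8 -0.3
7.53 0.5392 0.0146 0.0669 F -0.5 -0.5 0.0
7.7 0.5392 0.0146 0.0663 F 0.2 0.3 -0.9
7.87 0.5392 0.0146 0.0657 F 0.1 0.3 -0.0
```

```bash
python3 - <<'E'
from h import *
s=arm.read_state(); print(s['force'],s['opening'],s['effort'].round(2))
c,im=snap('side','s1.png'); im=cv2.resize(im[100:300,200:440],None,fx=3.2,fy=3,interpolation=cv2.INTER_CUBIC)
im=cv2.resize(im,(720,600)); cv2.imwrite('pics/s1c.png',im[:,:,::-1])
p=s['position']-[0,0,.022]; print(proj(c,p))
E
```

```text
[ 0.06018517  0.2522304  -0.00324094] -0.00013690844257472045 [-0.000e+00 -3.571e+01 -2.890e+01  0.000e+00 -2.000e-02  0.000e+00]
[[297.19408547 222.71593304]]
```

View pics/s1c.png

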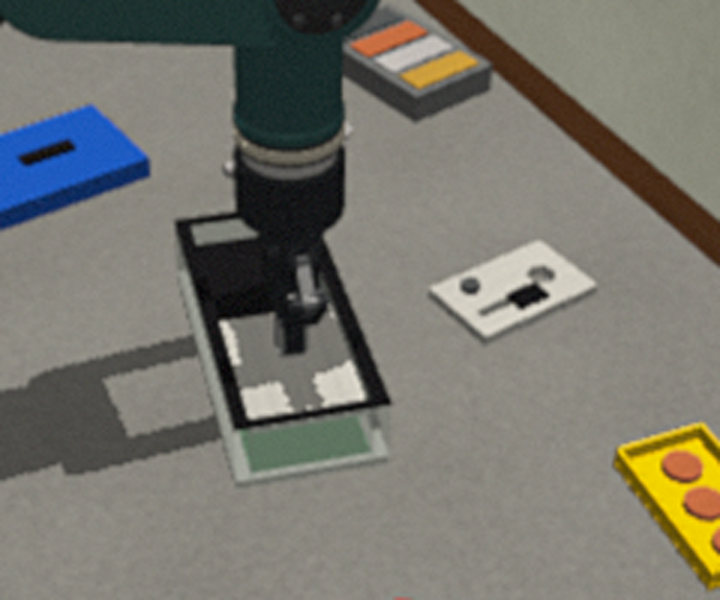

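The tip, at about (298,218) in the full picture, is still above the metal and shows no contact. I'll keep feeling downward.

```bash
. ./g.sh
python3 -m jog '[[[0.06,0,0],[0,0,0]],[[0.06,0,0],[0,0,0]]]' | g 3 &&
python3 -m jog '[[[0.06,0,0],[0,0,0]],[[0.06,0,0],[0,0,0]]]' | g 3 &&
python3 -m jog '[[[0.06,0,0],[0,0,0]],[[0.06,0,0],[0,0,0]]]' | g 3 &&
python3 -m jog '[[[0.06,0,0],[0,0,0]],[[0.06,0,0],[0,0,0]]]' | g 3 &&
python3 -m jog '[[[0.06,0,0],[0,0,0]],[[0.06,0,0],[0,0,0]]]' | g 3 &&
python3 -m jog '[[[0.06,0,0],[0,0,0]],[[0.06,0,0],[0,0,0]]]' | g 3 &&
python3 -m jog '[[[0.06,0,0],[0,0,0]],[[0.06,0,0],[0,0,0]]]' | g 3 &&
python3 -m jog '[[[0.06,0,0],[0,0,0]],[[0.06,0,0],[0,0,0]]]' | g 3
```

```text
8.08 0.5392 0.0146 0.0651 F 0.1 -0.2 -0.2
8.25 0.5392 0.0146 0.0645 F 0.0 -0.4 0.2
8.42 0.5392 0.0146 0.0639 F -0.0 0.8 0.5
8.58 0.5391 0.0146 0.0633 F 0.1 -0.5 0.4
8.75 0.5392 0.0146 0.0627 F -0.4 -0.5 0.2
8.92 0.5391 0.0147 0.0621 F -1.0 -0.8 -0.7
9.08 0.5392 0.0146 0.0615 F 1.1 0.1 -0.6
9.25 0.5392 0.0146 0.0609 F 0.5 0.4 -0.7
```

```bash
. ./g.sh
python3 -m jog '[[[0.06,0,0],[0,0,0]],[[0.06,0,0],[0,0,0]]]' | g 3 &&
python3 -m jog '[[[0.06,0,0],[0,0,0]],[[0.06,0,0],[0,0,0]]]' | g 3 &&
python3 -m jog '[[[0.06,0,0],[0,0,0]],[[0.06,0,0],[0,0,0]]]' | g 3 &&
python3 -m jog '[[[0.06,0,0],[0,0,0]],[[0.06,0,0],[0,0,0]]]' | g 3 &&
python3 -m jog '[[[0.06,0,0],[0,0,0]],[[0.06,0,0],[0,0,0]]]' | g 3 &&
python3 -m jog '[[[0.06,0,0],[0,0,0]],[[0.06,0,0],[0,0,0]]]' | g 3 &&
python3 -m jog '[[[0.06,0,0],[0,0,0]],[[0.06,0,0],[0,0,0]]]' | g 3 &&
python3 -m jog '[[[0.06,0,0],[0,0,0]],[[0.06,0,0],[0,0,0]]]' | g 3
```

```text
9.42 0.5392 0.0146 0.0603 F -0.1 -0.2 0.1
9.58 0.5392 0.0146 0.0597 F -0.7 0.8 -0.4
9.75 0.5392 0.0146 0.0591 F 0.2 -0.1 0.2
9.92 0.5392 0.0146 0.0585 F 1.1 0.7 0.5
10.08 0.5392 0.0146 0.0579 F -0.0 0.4 -0.4
10.25 0.5392 0.0147 0.0573 F 0.5 0.6 -0.1
10.42 0.5391 0.0146 0.0567 F -0.2 0.3 0.1
10.58 0.5392 0.0146 0.0561 F -0.4 -0.2 0.5
```

```bash
python3 - <<'E'
from h import *
s=arm.read_state(); c,im=snap('side','s2.png'); im=cv2.resize(im[180:255,240:340],(800,600),interpolation=cv2.INTER_CUBIC)
for z in(.0,.01,.02,.03): 
    q=proj(c,s['position']-[0,0,z])[0]; print(z,q,(q-[240,180])*8)
cv2.imwrite('pics/s2c.png',im[:,:,::-1])
E
```

```text
0.0 [297.15177849 218.52323606] [457.21422792 308.1858885 ]
0.01 [297.18640791 221.91101498] [457.49126325 335.28811987]
0.02 [297.22067925 225.26218937] [457.76543401 362.09751495]
0.03 [297.25459796 228.57734134] [458.03678369 388.6187307 ]
```

View pics/s2c.png

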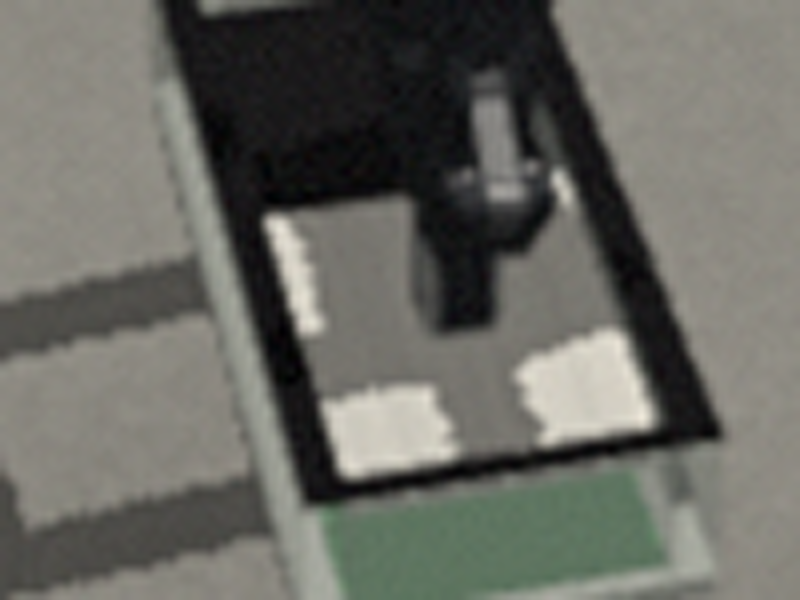

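```bash
. ./g.sh
python3 -m jog '[[[0.06,0,0],[0,0,0]],[[0.06,0,0],[0,0,0]]]' | g 3 &&
python3 -m jog '[[[0.06,0,0],[0,0,0]],[[0.06,0,0],[0,0,0]]]' | g 3 &&
python3 -m jog '[[[0.06,0,0],[0,0,0]],[[0.06,0,0],[0,0,0]]]' | g 3 &&
python3 -m jog '[[[0.06,0,0],[0,0,0]],[[0.06,0,0],[0,0,0]]]' | g 3 &&
python3 -m jog '[[[0.06,0,0],[0,0,0]],[[0.06,0,0],[0,0,0]]]' | g 3 &&
python3 -m jog '[[[0.06,0,0],[0,0,0]],[[0.06,0,0],[0,0,0]]]' | g 3 &&
python3 -m jog '[[[0.06,0,0],[0,0,0]],[[0.06,0,0],[0,0,0]]]' | g 3 &&
python3 -m jog '[[[0.06,0,0],[0,0,0]],[[0.06,0,0],[0,0,0]]]' | g 3
```

```text
10.8 0.5392 0.0146 0.0555 F -0.2 -0.5 -0.4
10.97 0.5392 0.0146 0.0549 F -0.1 0.6 -0.4
11.13 0.5392 0.0146 0.0543 F 0.3 1.4 -0.0
11.3 0.5392 0.0146 0.0537 F -1.0 0.0 -0.1
11.47 0.5392 0.0146 0.0531 F 0.3 -0.7 0.9
11.63 0.5392 0.0146 0.0525 F 0.1 -0.2 -0.1
11.8 0.5392 0.0146 0.0519 F -0.7 0.1 0.4
11.97 0.5393 0.0147 0.0517 F -0.5 0.1 1.8
```

```bash
. ./g.sh
python3 -m jog '[[[0.04,0,0],[0,0,0]],[[0.04,0,0],[0,0,0]]]' | g 8 &&
python3 -m jog '[[[0.04,0,0],[0,0,0]],[[0.04,0,0],[0,0,0]]]' | g 8 &&
python3 -m jog '[[[0.04,0,0],[0,0,0]],[[0.04,0,0],[0,0,0]]]' | g 7
```

```text
12.13 0.5393 0.0147 0.0514 F -1.3 -0.7 3.6
12.3 0.5393 0.0147 0.0512 F -1.9 0.5 4.9
12.47 0.5394 0.0147 0.051 F -3.2 1.2 6.7
```

```bash
. ./g.sh
cat >> g.sh <<'E'
b(){ tr -d '[],' | awk -v l=$1 -v m=$2 '/^t:/{t=$2}/^pos/{p=$2" "$3" "$4}/^force/{print t,p,"F",$2,$3,$4; r=($4>m||$4<l)}END{exit r}'; }
E
. ./g.sh
python3 -m jog '[[[0.04,0,0],[0,0,0]],[[0.08,0,0],[0,0,0]],[[0.08,0,0],[0,0,0]]]' | b 7.5 13 &&
python3 -m jog '[[[0,0.3,0],[0,0,0]],[[0,0.6,0],[0,0,0]],[[0,0.6,0],[0,0,0]]]' | b 7.5 12.5 &&
python3 -m jog '[[[0,0.3,0],[0,0,0]],[[0,0.6,0],[0,0,0]],[[0,0.6,0],[0,0,0]]]' | b 7.5 12.5 &&
python3 -m jog '[[[0,0.3,0],[0,0,0]],[[0,0.6,0],[0,0,0]],[[0,0.6,0],[0,0,0]]]' | b 7.5 12.5
```

```text
12.72 0.5394 0.0147 0.0507 F -4.3 0.3 8.8
12.97 0.5405 0.0192 0.0508 F -5.4 -3.6 9.8
13.22 0.5418 0.025 0.0509 F -4.3 -3.7 9.6
13.47 0.5432 0.0309 0.0511 F -4.9 -4.0 10.9
```

```bash
. ./g.sh
python3 -m jog '[[[-0.02,0.4,-0.03],[0,0,0]],[[-0.04,0.8,-0.06],[0,0,0]],[[-0.04,0.8,-0.06],[0,0,0]]]' | b 8 12.5 &&
python3 -m jog '[[[-0.01,0.4,0],[0,0,0]],[[-0.03,0.8,0],[0,0,0]],[[-0.03,0.8,0],[0,0,0]]]' | b 8 12.5 &&
python3 -m jog '[[[-0.01,0.4,0],[0,0,0]],[[-0.03,0.8,0],[0,0,0]],[[-0.03,0.8,0],[0,0,0]]]' | b 8 12.5
python3 - <<'E'
from h import *
c,im=snap('side','s3.png'); im=cv2.resize(im[150:270,220:380],(800,600),interpolation=cv2.INTER_CUBIC)
cv2.imwrite('pics/s3c.png',im[:,:,::-1])
E
```

```text
13.72 0.545 0.0388 0.0515 F -3.4 -2.4 9.3
13.97 0.5468 0.0467 0.0518 F -3.8 -2.3 8.6
14.22 0.5487 0.0544 0.0521 F -3.9 -3.3 8.2
```

View pics/s3c.png

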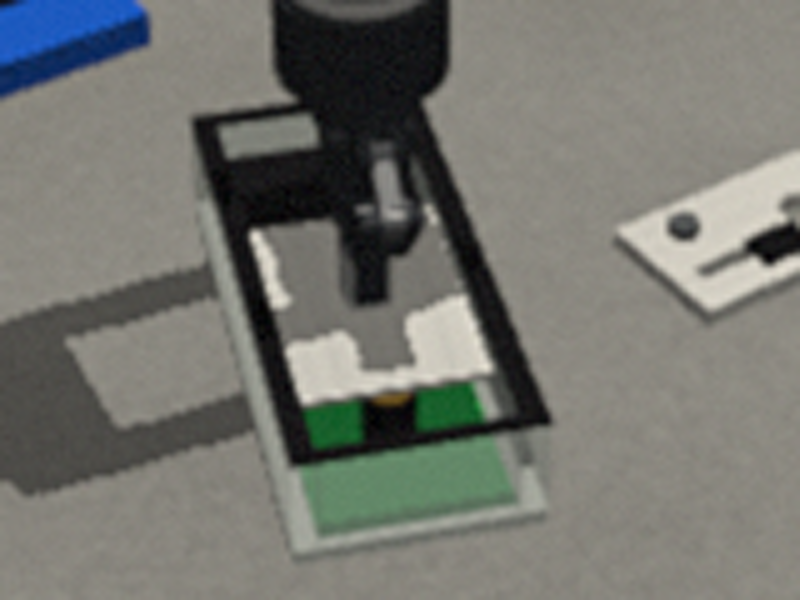

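```bash
. ./g.sh
python3 -m jog '[[[0.01,0.4,0],[0,0,0]],[[0.02,0.8,0],[0,0,0]],[[0.02,0.8,0],[0,0,0]]]' | b 8 12.5 &&
python3 -m jog '[[[0,0.4,0],[0,0,0]],[[0,0.8,0],[0,0,0]],[[0,0.8,0],[0,0,0]]]' | b 8 12.5 &&
python3 -m jog '[[[0,0.4,0],[0,0,0]],[[0,0.8,0],[0,0,0]],[[0,0.8,0],[0,0,0]]]' | b 8 12 &&
python3 -m jog '[[[-0.01,0.4,0],[0,0,0]],[[-0.02,0.8,0],[0,0,0]],[[-0.02,0.8,0],[0,0,0]]]' | b 8 12
```

```text
14.52 0.5506 0.0623 0.0522 F -4.8 -3.5 11.4
14.77 0.5524 0.0702 0.0524 F -4.1 -3.5 10.8
15.02 0.5542 0.078 0.0526 F -5.1 -2.8 11.1
15.27 0.5561 0.0858 0.0528 F -4.2 -2.5 12.2
```

```bash
. ./g.sh
python3 -m jog '[[[-0.04,0.4,0],[0,0,0]],[[-0.06,0.8,0],[0,0,0]],[[-0.06,0.8,0],[0,0,0]]]' | b 8 12.5 &&
python3 -m jog '[[[-0.01,0.4,0],[0,0,0]],[[-0.03,0.8,0],[0,0,0]],[[-0.03,0.8,0],[0,0,0]]]' | b 8 12.5 &&
python3 -m jog '[[[-0.01,0.4,0],[0,0,0]],[[-0.02,0.8,0],[0,0,0]],[[-0.02,0.8,0],[0,0,0]]]' | b 8 12.5 &&
python3 -m jog '[[[-0.01,0.4,0],[0,0,0]],[[-0.02,0.8,0],[0,0,0]],[[-0.02,0.8,0],[0,0,0]]]' | b 8 12.5
```

```text
15.52 0.5579 0.0936 0.0533 F -4.3 -2.3 10.9
15.77 0.5597 0.1014 0.0535 F -2.7 -2.3 10.6
16.02 0.5616 0.1092 0.0538 F -3.6 -3.1 11.6
16.27 0.5634 0.117 0.054 F -4.1 -4.1 10.7
```

```bash
. ./g.sh
python3 -m jog '[[[-0.01,0.4,0],[0,0,0]],[[-0.02,0.8,0],[0,0,0]],[[-0.02,0.8,0],[0,0,0]]]' | b 8 12.5 &&
python3 -m jog '[[[-0.01,0.2,0],[0,0,0]],[[-0.01,0.3,0],[0,0,0]],[[-0.01,0.3,0],[0,0,0]]]' | b 8 12.5 &&
python3 -m jog '[[[-0.01,0.1,0],[0,0,0]],[[-0.01,0.2,0],[0,0,0]],[[-0.01,0.2,0],[0,0,0]]]' | b 8 12.5 &&
python3 -m jog '[[[0,0.1,0],[0,0,0]],[[0,0.1,0],[0,0,0]]]' | b 8 12.5
```

```text
16.52 0.5653 0.1249 0.0543 F -3.4 -3.4 12.0
16.77 0.5658 0.1274 0.0544 F -4.0 -3.8 11.6
17.02 0.5663 0.1292 0.0544 F -3.3 -5.0 10.7
17.18 0.5664 0.1295 0.0544 F -4.3 -6.8 11.9
```

```bash
. ./g.sh
python3 -m jog '[[[-0.04,0.05,0],[0,0,0]],[[-0.04,0.1,0],[0,0,0]],[[-0.04,0.1,0],[0,0,0]]]' | b 6 12.5 
python3 - <<'E'
from h import *
s=arm.read_state(); 
c,im=snap('side','s4.png'); im=cv2.resize(im[150:270,220:380],(800,600),interpolation=cv2.INTER_CUBIC)
cv2.imwrite('pics/s4c.png',im[:,:,::-1])
E
```

```text
17.43 0.5664 0.1296 0.0545 F -4.3 -8.2 10.7
```

View pics/s4c.png

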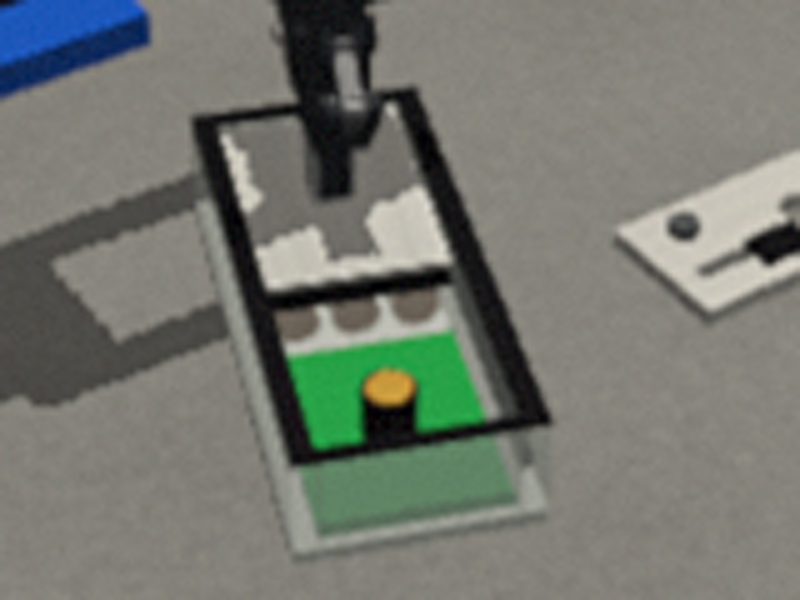

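```bash
. ./g.sh
python3 -m jog '[[[-0.3,0,0],[0,0,0]],[[-3,0,0],[0,0,0]],[[-6,0,0],[0,0,0]],[[-10,0,0],[0,0,0]],[[-12,0,0],[0,0,0]]]' | b -9 9
python3 - <<'E'
from h import *
A=todo([.555,-.284,.19],-.2266+np.pi/2)
E
python3 -m jog '[[[0,-4,0.8],[0,0,0]],[[0,-8,1.6],[0,0,0]],[[-1,-12,2.4],[0,0,0]],[[-2,-16,3.2],[0,0,0]],[[-2,-20,4],[0,0,0]],[[-2,-24,5],[0,0,0]],[[-2,-28,6],[0,0,0]],[[-2,-32,7],[0,0,0]],[[-2,-36,7.5],[0,0,0]],[[-2,-40,8.2],[0,0,0]],[[-2,-40.4,8.2],[0,0,0]],[[-2,-40.4,8.2],[0,0,0]]]' 0.3 30
python3 - <<'E'
from h import *
A=todo([.555,-.284,.19],-.2266+np.pi/2)
cs=arm.calibration('side')
print('seat side',at(cs,(297.8,227.4),.036))
c,im=snap('wrist','w2.png')
for k,z in dict(token_mid=.027,stand=0).items():
    for d in arm.mark_of(k,'wrist')[:3]: print(k,np.round(d['score'],2),np.round(d['location'],1),np.round(at(c,d['location'],z)[:2],4))
c,im=snap('top','t2.png')
for k,z in dict(token_mid=.027,seat=.036,shutter=.05,open_point=.062).items():
    for d in arm.mark_of(k,'top')[:3]: print(k,np.round(d['score'],2),np.round(d['location'],1),np.round(at(c,d['location'],z)[:2],4))
E
```

```text
17.9 0.5677 0.1329 0.1768 F 1.2 0.1 -0.3
P [0.5677 0.1329 0.1768] shift [ -1.37 -40.89   8.23] turn [-0.0021  0.0057 -0.0025]
P [0.5677 0.1329 0.1768] shift [ -1.37 -40.89   8.23] turn [ 3.1394 -0.0039 -0.009 ]
t: 18.9
position: [0.5536, -0.282, 0.191]
ee_rot: [2.716, 1.569, 2.483]
force: [0.0, 0.5, -1.3]
opening: 0.0554
P [ 0.5536 -0.282   0.191 ] shift [ 0.1  -0.16  0.19] turn [-0.0066 -0.0014 -0.0006]
P [ 0.5536 -0.282   0.191 ] shift [ 0.1  -0.16  0.19] turn [ 3.135e+00 -1.000e-03  2.200e-03]
seat side [0.53721414 0.00774448 0.036     ]
token_mid 0.8 [351.6 264.3] [ 0.6347 -0.2656]
token_mid 0.75 [399.1 119.2] [ 0.5126 -0.1989]
token_mid 0.61 [317.2 191.7] [ 0.5582 -0.2811]
stand 0.81 [318.5 184.8] [ 0.5583 -0.2797]
token_mid 0.58 [450.4 217.1] [ 0.5638 -0.287 ]
token_mid 0.55 [439.4 185.1] [ 0.6474 -0.2603]
token_mid 0.54 [415.5 232.9] [ 0.524  -0.1947]
seat 0.78 [337.4 230.1] [0.5334 0.0073]Traceback (most recent call last):
  File "<stdin>", line 10, in <module>
ValueError: it knows: cabinet, cashlid, closed_point, faceplate, open_point, puller, seat, stand, token_mid, tray
```

View pics/w2.png

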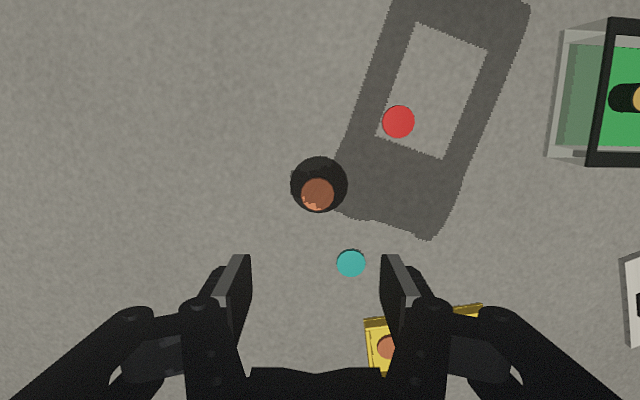

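```bash
python3 - <<'E'
from h import *
s=arm.read_state(); A=R.from_euler('xyz',s['ee_rot']).as_matrix(); c=arm.calibration('wrist')
for px in[(230,255),(251,255),(381,255),(404,254),(245,300),(388,300),(315,251)]:
    o,d=ray(c,px); o=A.T@(o-s['position']); d=A.T@d
    for z in(-.011,.011): print(px,z,(o+d*(z-o[2])/d[2]).round(4))
im=cv2.imread('pics/w2.png'); hsv=cv2.cvtColor(im,cv2.COLOR_BGR2HSV)
m=((hsv[:,:,0]<18)&(hsv[:,:,1]>90)&(hsv[:,:,2]>60)).astype(np.uint8); m[:150]=0;m[240:]=0;m[:,:280]=0;m[:,360:]=0
ys,xs=np.nonzero(m); print(len(xs),xs.mean(),ys.mean(),xs.min(),xs.max(),ys.min(),ys.max())
(u,v),r=cv2.minEnclosingCircle(np.c_[xs,ys].astype(np.float32)); print(u,v,r)
P=at(c,((xs.min()+xs.max())/2,(ys.min()+ys.max())/2),.030); print(P)
todo([P[0],P[1],.09],-.2266+np.pi/2)
E
```

```text
(230, 255) -0.011 [-0.0076 -0.0352 -0.011 ]
(230, 255) 0.011 [ 0.0415 -0.0481  0.011 ]
(251, 255) -0.011 [-0.0075 -0.0264 -0.011 ]
(251, 255) 0.011 [ 0.0416 -0.0362  0.011 ]
(381, 255) -0.011 [-0.0076  0.0275 -0.011 ]
(381, 255) 0.011 [0.0415 0.0374 0.011 ]
(404, 254) -0.011 [-0.0067  0.0373 -0.011 ]
(404, 254) 0.011 [0.0428 0.0508 0.011 ]
(245, 300) -0.011 [-0.0426 -0.0223 -0.011 ]
(245, 300) 0.011 [-0.0063 -0.0305  0.011 ]
(388, 300) -0.011 [-0.0427  0.0236 -0.011 ]
(388, 300) 0.011 [-0.0063  0.032   0.011 ]
(315, 251) -0.011 [-0.0033  0.0001 -0.011 ]
(315, 251) 0.011 [0.0474 0.0001 0.011 ]
886 316.9367945823928 193.84311512415348 300 334 177 210
316.95159912109375 193.9516143798828 17.075010299682617
[ 0.56089561 -0.27737909  0.03      ]
P [ 0.5548 -0.2778  0.1927] shift [10.27  0.17  0.58] turn [ 0.0002  0.0003 -0.0003]
P [ 0.5548 -0.2778  0.1927] shift [10.27  0.17  0.58] turn [-3.1414e+00  5.0000e-04  5.0000e-04]
```

```bash
python3 -m jog '[[[3,0,0.3],[0,0,0]],[[6,0,0.3],[0,0,0]],[[7,0,0.3],[0,0,0]],[[7,0,0.3],[0,0,0]],[[7,0,0.3],[0,0,0]],[[7,0,0.3],[0,0,0]]]' 0.1 30
cat > tok.py <<'E'
from h import *
def token():
    c,im=snap('wrist','w.png'); hsv=cv2.cvtColor(im,cv2.COLOR_RGB2HSV)
    m=((hsv[:,:,0]<18)&(hsv[:,:,0]>4)&(hsv[:,:,1]>90)&(hsv[:,:,2]>60)).astype(np.uint8)
    n,l,st,ce=cv2.connectedComponentsWithStats(m)
    for i in range(1,n):
        x,y,w,h,a=st[i]
        if a>150: print(st[i], at(c,(x+w/2-.5,y+h/2-.5),.030).round(4))
    return c,im
E
python3 - <<'E'
from tok import *
c,im=token(); s=arm.read_state(); print(s['position'],s['opening'])
todo([.5585,-.281,.06],-.2266+np.pi/2)
E
```

```text
t: 19.7
position: [0.5584, -0.2803, 0.1247]
ee_rot: [-0.298, 1.567, -0.526]
force: [-0.8, -1.0, -0.6]
opening: 0.047
[ 292  190   43   41 1381] [ 0.5588 -0.282   0.03  ]
[438 372  21  27 406] [ 0.7356 -0.2062  0.03  ]
[ 0.55848983 -0.28060222  0.12516448] 0.046799115190374996
P [ 0.5585 -0.2806  0.1252] shift [ 6.52 -0.03 -0.02] turn [-0.0018  0.0042  0.0013]
P [ 0.5585 -0.2806  0.1252] shift [ 6.52 -0.03 -0.02] turn [ 3.1398e+00  2.1000e-03 -6.6000e-03]
```

View pics/w.png

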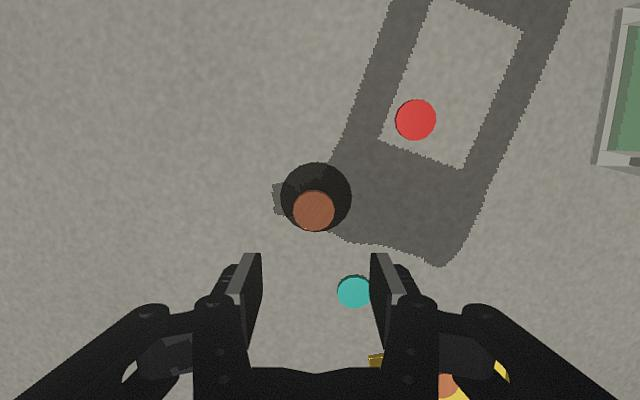

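```bash
. ./g.sh
python3 -m jog '[[[3,-0.12,0],[0,0,0]],[[5,-0.12,0],[0,0,0]],[[7,-0.12,0],[0,0,0]],[[8,-0.12,0],[0,0,0]],[[8,-0.12,0],[0,0,0]],[[8,-0.12,0],[0,0,0]]]' | g 3 &&
python3 -m jog '[[[0.2,0,0],[0,0,0]],[[0.4,0,0],[0,0,0]],[[0.4,0,0],[0,0,0]]]' | g 3 &&
python3 -m jog '[[[0.2,0,0],[0,0,0]],[[0.4,0,0],[0,0,0]],[[0.4,0,0],[0,0,0]]]' | g 3
python3 - <<'E'
from tok import *
token(); s=arm.read_state(); print(s['position'],s['force'].round(1))
c,im=snap('side','s5.png'); im=cv2.resize(im[270:360,317:437],(800,600),interpolation=cv2.INTER_CUBIC)
for z in(.0,.01,.02,.03): 
    q=proj(c,s['position']-[0,0,z])[0]; print(z,(q-[317,270])*6.67)
cv2.imwrite('pics/s5c.png',im[:,:,::-1])
E
```

```text
20.25 0.5575 -0.2816 0.0435 F 0.5 -0.3 0.2
20.5 0.5576 -0.2817 0.0397 F -0.3 0.0 -0.8
20.75 0.5568 -0.2812 0.0341 F -0.4 -0.0 0.9
[ 283  239   65   62 3109] [ 0.5581 -0.2814  0.03  ]
[ 0.55678073 -0.28119731  0.03419233] [-0.2  1.1 -0.1]
0.0 [391.75896579 320.95588989]
0.01 [388.64395396 343.49187028]
0.02 [385.56869073 365.73728166]
0.03 [382.53242748 387.69765412]
```

View pics/s5c.png

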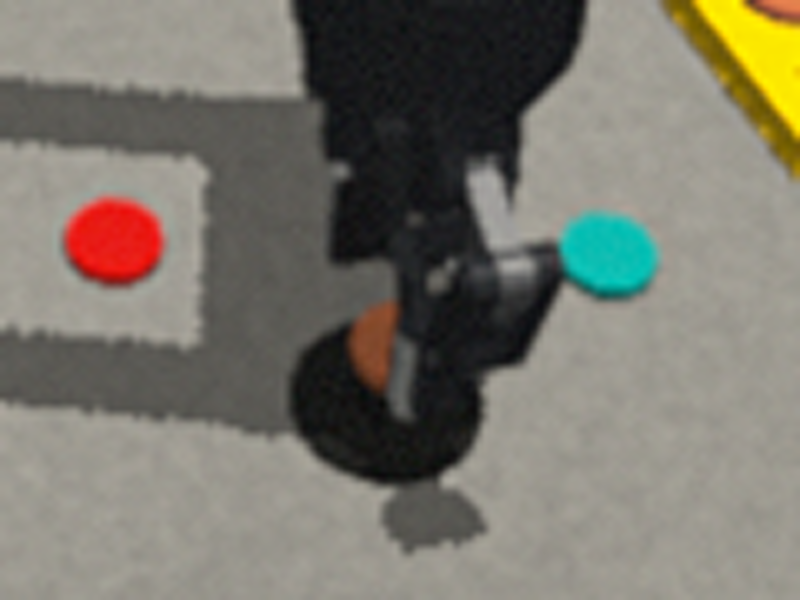

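```bash
python3 - <<'E'
from h import *
s=arm.read_state(); A=R.from_euler('xyz',s['ee_rot']).as_matrix(); c=arm.calibration('side'); print(s['position'],s['ee_rot'],s['opening'])
for y in(-.0235,-.030):
  for z in (-.011,.011):
    for x in(-.005,.005,.015,.022): print(y,z,x,((proj(c,s['position']+A@[x,y,z])[0]-[317,270])*6.67).round(0))
print('tok',((proj(c,[.5585,-.2815,.03])[0]-[317,270])*6.67).round(0))
E
```

```text
[ 0.55684572 -0.28122016  0.03427762] [2.60875732 1.57034684 2.37997663] 0.04697980219520023
-0.0235 -0.011 -0.005 [385. 385.]
-0.0235 -0.011 0.005 [382. 407.]
-0.0235 -0.011 0.015 [378. 430.]
-0.0235 -0.011 0.022 [376. 445.]
-0.0235 0.011 -0.005 [461. 369.]
-0.0235 0.011 0.005 [457. 391.]
-0.0235 0.011 0.015 [453. 414.]
-0.0235 0.011 0.022 [451. 429.]
-0.03 -0.011 -0.005 [393. 404.]
-0.03 -0.011 0.005 [390. 426.]
-0.03 -0.011 0.015 [386. 449.]
-0.03 -0.011 0.022 [384. 464.]
-0.03 0.011 -0.005 [469. 388.]
-0.03 0.011 0.005 [465. 410.]
-0.03 0.011 0.015 [462. 433.]
-0.03 0.011 0.022 [459. 448.]
tok [396. 329.]
```

```bash
. ./g.sh
python3 -m jog '[[[0.2,0,0.15],[0,0,0]],[[0.4,0,0.15],[0,0,0]],[[0.4,0,0.15],[0,0,0]]]' | g 3 &&
python3 -m jog '[[[0.2,0,0],[0,0,0]],[[0.4,0,0],[0,0,0]],[[0.4,0,0],[0,0,0]]]' | g 3 &&
python3 -m jog '[[[0.2,0,0],[0,0,0]],[[0.4,0,0],[0,0,0]],[[0.4,0,0],[0,0,0]]]' | g 3 &&
python3 -m jog '[[[0.2,0,0],[0,0,0]],[[0.3,0,0],[0,0,0]],[[0.3,0,0],[0,0,0]]]' | g 3 &&
python3 -m jog '[[[0.2,0,0],[0,0,0]],[[0.3,0,0],[0,0,0]],[[0.3,0,0],[0,0,0]]]' | g 3 &&
python3 - <<'E'
from tok import *
s=arm.read_state(); print(s['position'])
token()
E
```

```text
21.1 0.5582 -0.2815 0.0298 F -0.7 -0.4 -0.5
21.35 0.5581 -0.2815 0.0258 F -0.2 -0.2 0.2
21.6 0.5581 -0.2814 0.0219 F 0.7 -0.7 0.1
21.85 0.5583 -0.2815 0.0191 F -0.0 0.3 0.3
22.1 0.5582 -0.2815 0.0161 F -0.1 -0.6 0.1
[ 0.55823743 -0.28152875  0.01612799]
[ 279  252   72   68 3861] [ 0.5579 -0.2815  0.03  ]
```

View pics/w.png

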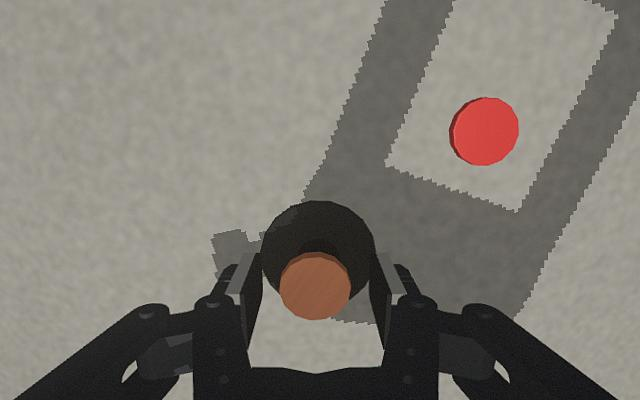

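```bash

python3 -m jog '[[[0,0,0],[0,0,0]],[[0,0,0],[0,0,0]],[[0,0,0],[0,0,0]],[[0,0,0],[0,0,0]],[[0,0,0],[0,0,0]],[[0,0,0],[0,0,0]],[[0,0,0],[0,0,0]]]' -1 30
python3 -m jog '[[[-0.5,0,0],[0,0,0]],[[-1.5,0,0],[0,0,0]],[[-4,0,0],[0,0,0]],[[-8,0,0],[0,0,0]],[[-11.5,0,0],[0,0,0]],[[-12,0,0],[0,0,0]],[[-12,0,0],[0,0,0]],[[-12,0,0],[0,0,0]]]'
python3 - <<'E'
from tok import *
s=arm.read_state();A=R.from_euler('xyz',s['ee_rot']).as_matrix(); c,im=token()
# token centre in tool frame, for the assumed depth range
o,d=ray(c,(315,286)); 
hsv=cv2.cvtColor(im,cv2.COLOR_RGB2HSV)
m=((hsv[:,:,0]<18)&(hsv[:,:,0]>4)&(hsv[:,:,1]>90)&(hsv[:,:,2]>60)).astype(np.uint8); m[:,:250]=0; m[:,390:]=0
n,l,st,ce=cv2.connectedComponentsWithStats(m); i=1+st[1:,4].argmax(); x,y,w,h,a=st[i]; print(st[i])
o,d=ray(c,(x+w/2-.5,y+h/2-.5)); o=A.T@(o-s['position']); d=A.T@d
for X in(-.014,-.012,-.009,-.006): print((o+d*(X-o[0])/d[0]).round(4))
todo([.5386,.0098,.11],-.2266+np.pi/2)
E
```

```text
t: 22.73
position: [0.5586, -0.2817, 0.0167]
ee_rot: [-0.165, 1.57, -0.394]
force: [0.6, 0.3, 1.2]
opening: 0.0281
t: 23.4
position: [0.5585, -0.2817, 0.1372]
ee_rot: [-0.277, 1.57, -0.506]
force: [-0.8, 0.2, -0.9]
opening: 0.0279
[ 281  251   70   68 3759] [ 0.6226 -0.2963  0.03  ]
[ 281  251   70   68 3759]
[-0.014   0.0003 -0.0009]
[-0.012   0.0003  0.0002]
[-0.009   0.0003  0.0018]
[-0.006   0.0003  0.0035]
P [ 0.5577 -0.2812  0.1354] shift [ 2.58 27.91 -8.46] turn [-0.0022 -0.002  -0.0008]
P [ 0.5577 -0.2812  0.1354] shift [ 2.58 27.91 -8.46] turn [ 3.1394e+00 -1.2000e-03  3.2000e-03]
```

```bash

python3 -m jog '[[[-1,1.5,-0.5],[0,0,0]],[[-2,4.5,-1.4],[0,0,0]],[[-2.5,8,-2.4],[0,0,0]],[[-2.5,11.5,-3.4],[0,0,0]],[[-2.5,15,-4.5],[0,0,0]],[[-2.5,18.5,-5.5],[0,0,0]],[[-2.5,22,-6.5],[0,0,0]],[[-2.5,25,-7.5],[0,0,0]],[[-2.5,27.3,-8.1],[0,0,0]],[[-2.5,28.3,-8.4],[0,0,0]],[[-2.5,28.3,-8.4],[0,0,0]],[[-2.5,28.3,-8.4],[0,0,0]]]'
cat > seat.py <<'E'
from h import *
for rep in range(2):
    c,im=snap('wrist','ws.png'); s=arm.read_state()
    hsv=cv2.cvtColor(im,cv2.COLOR_RGB2HSV)
    m=((hsv[:,:,0]<30)&(hsv[:,:,0]>12)&(hsv[:,:,1]>110)&(hsv[:,:,2]>90)).astype(np.uint8)
    n,l,st,ce=cv2.connectedComponentsWithStats(m)
    for i in range(1,n):
        x,y,w,h,a=st[i]
        if a>150: print(st[i],ce[i].round(1),'seat?',at(c,(x+w/2-.5,y+h/2-.5),.036).round(4))
    for d in arm.mark_of('seat','wrist')[:2]: print('net',round(d['score'],2),np.round(d['location'],1),at(c,d['location'],.036).round(4))
    for k in('closed_point','open_point'):
        for d in arm.mark_of(k,'wrist')[:1]: print(k,round(d['score'],2),at(c,d['location'],.062).round(4))
    print(s['position'].round(4),s['opening'])
E
python3 seat.py
```

```text
t: 24.45
position: [0.5402, 0.0131, 0.1607]
ee_rot: [-2.531, 1.569, -2.759]
force: [0.4, 0.4, 0.2]
opening: 0.0281
[301 183  29  28 617] [314.8 196.8] seat? [0.5386 0.0133 0.036 ]
[186 385  22  15 186] [198.9 393.5] seat? [ 0.7011 -0.141   0.036 ]
net 0.97 [314.9 194.7] [0.5372 0.0135 0.036 ]
closed_point 0.78 [0.5392 0.0143 0.062 ]
open_point 0.58 [0.5655 0.1305 0.062 ]
[0.5405 0.0123 0.1608] 0.028302223705491215
[303 182  28  27 612] [316.5 195.1] seat? [0.5387 0.0132 0.036 ]
[186 384  22  16 193] [198.9 393.2] seat? [ 0.7014 -0.1432  0.036 ]
net 0.86 [315.1 195.9] [0.5391 0.012  0.036 ]
open_point 0.82 [0.5657 0.1297 0.062 ]
[0.5409 0.0117 0.1613] 0.027885806898427627
```

```bash
. ./g.sh
python3 -m jog '[[[2,0.07,-0.18],[0,0,0]],[[5,0.07,-0.18],[0,0,0]],[[7.5,0.07,-0.18],[0,0,0]],[[8.5,0.07,-0.18],[0,0,0]],[[8.5,0.07,-0.18],[0,0,0]],[[8.5,0.07,-0.18],[0,0,0]],[[8.5,0.07,-0.18],[0,0,0]]]'|g 3
python3 seat.py; python3 -c "
from h import *
todo([.5391,.0131,.0285],-.2266+np.pi/2)"
```

```text
25.43 0.5407 0.0139 0.0785 F -0.5 0.8 0.5
[ 294  215   40   37 1157] [313. 233.] seat? [0.5387 0.0136 0.036 ]
net 0.56 [314.2 232.3] [0.5384 0.014  0.036 ]
closed_point 0.78 [0.5367 0.0134 0.062 ]
open_point 0.84 [0.5665 0.1315 0.062 ]
[0.5409 0.0139 0.0788] 0.02800404822623959
[ 293  216   40   37 1152] [312.9 233.7] seat? [0.5388 0.0131 0.036 ]
net 0.96 [309.7 233.7] [0.5382 0.0116 0.036 ]
closed_point 0.8 [0.5389 0.0144 0.062 ]
open_point 0.86 [0.5659 0.1299 0.062 ]
[0.54   0.0141 0.0779] 0.02751069281810849
P [0.5395 0.0141 0.077 ] shift [ 4.85 -0.11 -0.02] turn [-0.0022  0.0009 -0.0002]
P [0.5395 0.0141 0.077 ] shift [ 4.85 -0.11 -0.02] turn [ 3.1394e+00 -3.0000e-04 -1.4000e-03]
```

```bash
. ./g.sh
python3 -m jog '[[[1,-0.1,-0.05],[0,0,0]],[[2.5,-0.1,-0.05],[0,0,0]],[[3.7,-0.1,-0.05],[0,0,0]],[[4.2,-0.1,-0.05],[0,0,0]],[[4.2,-0.1,-0.05],[0,0,0]],[[4.2,-0.1,-0.05],[0,0,0]]]'|g 2.5 &&
python3 -m jog '[[[0.1,0,0],[0,0,0]],[[0.15,0,0],[0,0,0]],[[0.15,0,0],[0,0,0]]]'|g 2.5 &&
python3 -m jog '[[[0.1,0,0],[0,0,0]],[[0.1,0,0],[0,0,0]]]'|g 2.5 &&
python3 -m jog '[[[0.1,0,0],[0,0,0]],[[0.1,0,0],[0,0,0]]]'|g 2.5
python3 - <<'E'
from h import *
s=arm.read_state();A=R.from_euler('xyz',s['ee_rot']).as_matrix(); todo([.5392,.0129,.0285],-.2266+np.pi/2)
c,im=snap('wrist','w6.png'); print(s['force'].round(1))
E
```

```text
26.33 0.5381 0.0133 0.0339 F 0.8 0.0 -0.3
26.58 0.539 0.0132 0.0336 F -0.4 0.0 0.9
26.75 0.5387 0.0133 0.0322 F -0.4 -0.5 -0.8
26.92 0.5384 0.0133 0.0309 F 0.1 -0.1 -0.1
P [0.5384 0.0133 0.0309] shift [ 0.24 -0.02  0.08] turn [-0.0023 -0.0001 -0.0001]
P [0.5384 0.0133 0.0309] shift [ 0.24 -0.02  0.08] turn [ 3.1393e+00 -1.0000e-04  1.0000e-04]
[ 0.1 -0.1 -0.1]
```

```bash
. ./g.sh
python3 -m jog '[[[0.06,0,0.05],[0,0,0]],[[0.06,0,0.05],[0,0,0]]]'|g 2.2 &&
python3 -m jog '[[[0.06,0,0],[0,0,0]],[[0.06,0,0],[0,0,0]]]'|g 2.2 &&
python3 -m jog '[[[0.06,0,0],[0,0,0]],[[0.06,0,0],[0,0,0]]]'|g 2.2 &&
python3 -m jog '[[[0.06,0,0],[0,0,0]],[[0.06,0,0],[0,0,0]]]'|g 2.2 &&
python3 -m jog '[[[0.06,0,0],[0,0,0]],[[0.06,0,0],[0,0,0]]]'|g 2.2 &&
python3 -m jog '[[[0.06,0,0],[0,0,0]],[[0.06,0,0],[0,0,0]]]'|g 2.2 &&
python3 -m jog '[[[0.06,0,0],[0,0,0]],[[0.06,0,0],[0,0,0]]]'|g 2.2
```

```text
27.13 0.539 0.0131 0.0303 F 0.0 -0.0 0.1
27.3 0.5389 0.0132 0.0297 F 1.2 -1.0 -1.3
27.47 0.5389 0.0132 0.0291 F -0.2 -0.2 -0.2
27.63 0.5391 0.0131 0.0288 F -0.2 -0.6 1.0
27.8 0.5391 0.0131 0.0287 F -1.9 0.5 4.0
```

```bash

python3 -m jog '[[[-0.04,0,0],[0,0,0]],[[-0.04,0,0],[0,0,0]],[[-0.04,0,0],[0,0,0]],[[-0.04,0,0],[0,0,0]],[[-0.04,0,0],[0,0,0]]]' -0.05
python3 -m jog '[[[-0.4,0,0],[0,0,0]],[[-1.2,0,0],[0,0,0]],[[-3,0,0],[0,0,0]],[[-6,0,0],[0,0,0]],[[-9,0,0],[0,0,0]],[[-12,0,0],[0,0,0]],[[-13,0,0],[0,0,0]],[[-13,0,0],[0,0,0]],[[-13,0,0],[0,0,0]],[[-13,0,0],[0,0,0]]]'
python3 - <<'E'
from h import *
c,im=snap('wrist','w7.png'); s=arm.read_state(); print(s['position'].round(4))
hsv=cv2.cvtColor(im,cv2.COLOR_RGB2HSV)
m=((hsv[:,:,0]<30)&(hsv[:,:,0]>4)&(hsv[:,:,1]>90)&(hsv[:,:,2]>60)).astype(np.uint8)
n,l,st,ce=cv2.connectedComponentsWithStats(m)
for i in range(1,n):
    x,y,w,h,a=st[i]
    if a>150: print(st[i],at(c,(x+w/2-.5,y+h/2-.5),.042).round(4))
c2,i2=snap('side','s7.png')
a=cv2.resize(im[60:260,180:580],(800,400)); b=cv2.resize(i2[150:270,220:380],(267,200),interpolation=cv2.INTER_CUBIC); t=cv2.resize(i2,(320,200))
o=np.zeros((600,800,3),np.uint8); o[:400]=a; o[400:,:267]=b; o[400:,280:600]=t; cv2.imwrite('pics/f.png',o[:,:,::-1])
E
```

```text
t: 28.22
position: [0.5389, 0.0132, 0.0281]
ee_rot: [2.948, 1.57, 2.719]
force: [-1.3, -0.1, 0.2]
opening: 0.0402
t: 29.05
position: [0.5379, 0.0132, 0.1564]
ee_rot: [-3.025, 1.567, 3.029]
force: [0.2, 0.3, -0.5]
opening: 0.0407
[0.5376 0.0132 0.1559]
[ 297  185   39   39 1158] [0.5394 0.0136 0.042 ]
[170 391  28   9 196] [ 0.6902 -0.1474  0.042 ]
```

View pics/f.png

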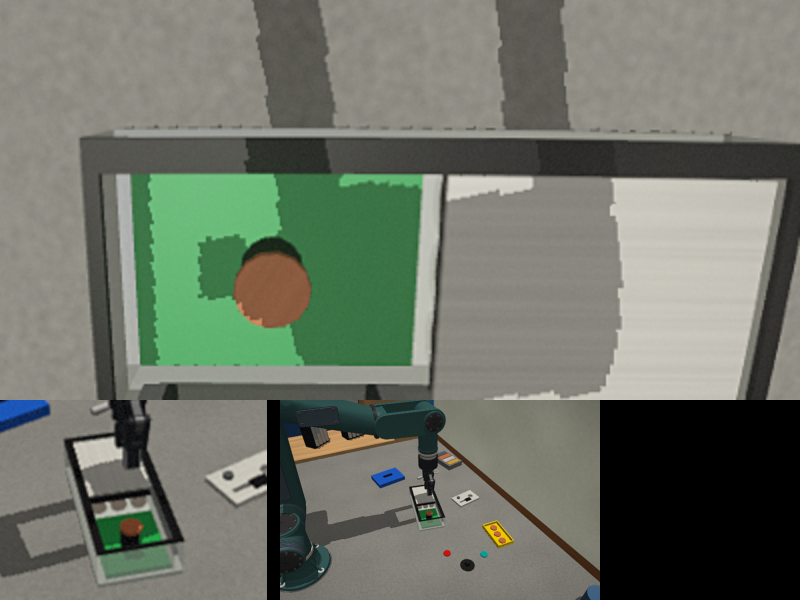

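```bash
python3 -c "
from h import *
s=arm.read_state(); print(s['t'],s['force'].round(1),s['joint_velocities'].round(3)); print(arm.finish_job())"
```

```text
29.15 [-0.3 -0.6  0.3] [-0.     0.002 -0.006  0.001 -0.     0.001]
the job is handed in; nothing more can be done
None
```

I slid the shutter fully open and set the copper token flat on the sensor post, then handed the job in at 29 s with the gripper about 9 cm clear above the rim.

- **Shutter:** I pressed with about 8–12 N, following the track's gentle rise. At the end the drag force rose while the tool barely moved, so I took that as the stop. The largest push read was about 14.5 N in total, but I only had readings at the end of each move. The tool had travelled 118 mm rather than 120 mm. The pictures show the well completely uncovered.
- **Token:** it touched the post at about the expected height. The last wrist picture puts its centre 0.7 mm from the measured post centre. It looks flat.
- **Other things:** the last pictures show nothing else moved.
- **Disagreement:** the fingertips did not stand 22 mm ahead of the TCP as stated. The contact on the metal and the pictures put them roughly 20 mm farther back, so I felt for the metal and allowed for this in the grasp and the placing.

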